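# Put a stain jar away in a chest with a folding lid stay

## Task

Put the tall jar away in the wooden chest: raise the lid by its pull bar until the folding stay on the right comes straight and locks, stand the jar upright on the floor of the wide bay, then gently press the stay's thumb plate down to break the joint and lower the lid shut without letting it slam. The stay's foot is only clamped in a slot, so do not force the lid against the stay or the foot will slip, and leave everything else where it is.

Things in the scene. Friction and masses are not known exactly. Their poses are not given: they have to be found in the camera images.
- chest: Low wooden chest with dark steel corners, fixed on the bench: 200 mm deep (its x), 300 mm wide (its y), rim 95 mm high; walls 10 mm, floor 8 mm thick. Origin: centre of its underside; x points from front to hinged back, y to the left, z up. A 48 mm high partition at y = -76 mm parts a narrow right bay, under the stay, from the wide bay (y -73 to +140 mm, x -90 to +90 mm).
- bay (a point): Middle of the free floor of the chest's wide bay, at chest x = -28, y = 0 mm, on the floor, 8 mm above the bench. A short jar stands in the bay's back left corner and a flat oval wooden rib, 8 mm thick, lies in its front left corner. Axes as the chest's.
- lid (a joint): Opening angle of the lid (28 mm high, 0.48 to 0.75 kg), rad: 0 shut, growing upward about the hinge on the far rim. The hinge is stiff (about 0.4 N m): left steeper than 1.15 rad (65 degrees) the lid stands, left much lower it can fall shut. How far it opens is set by the stay, somewhere from 1.32 to 1.54 rad, not known beforehand: it is felt as a sudden stop.
- lid_handle (a point): Middle of the pull bar on the lid's front: round steel bar 10 mm thick, 100 mm long along the chest's y, 38 mm out from the lid's front face on two end posts (33 mm free between bar and face), 107 mm above the bench when shut. It swings with the lid and can turn between two fingers that pinch it. The point's axes are the lid's, those of the chest when shut.
- lid_hinge (a point): Point on the hinge axis (the chest's y) at the middle of the lid's width, on the far top rim, 95 mm above the bench. The pull bar lies 238 mm ahead of it and, with the lid shut, 12 mm above it.
- stay_knee (a joint): Knee angle of the folding stay (two flat steel links of 86 mm inside the chest's right wall, from a foot on the wall to the lid), rad: about 0 folded with the lid shut, 2.40 straight, 2.52 locked on its stop. A weak spring snaps it over once the lid is pulled up so far that the stay is straight. Broken to below 1.95 it stays broken; the lid comes forward as it folds.
- thumb_plate (a point): Middle of the upper face of the ribbed thumb plate on the stay's lower link, 30 mm along the link, 26 mm wide (chest's y). Stay locked: about 26 mm above the rim, 86 to 110 mm ahead of the hinge, facing up and forward; lid shut: folded down inside. It swings about the foot, 60 mm away. Pressing it down takes 5 to 15 N; 13 mm breaks the joint for good, much more pulls the lid forward.
- stay_foot_pin (a point): Pivot of the stay's foot on the inside of the chest's right wall, 20 mm below the rim, 128 to 146 mm ahead of the hinge. Its bracket is clamped in a slotted plate along the chest's x; more than about 18 N on the pull bar against the tight or locked stay makes it slip.
- stay_lower: Lower link of the stay with its thumb plate (and, hinged to it, the upper link). Origin on the foot's pivot.
- tall_jar: The jar to put away: a white jar with a black screw lid and a pale label, round, body 60 mm in diameter up to 66 mm, lid 56 mm in diameter, 80 mm tall in all, 0.18 to 0.35 kg, standing on the bench to the right of the chest. Origin at the centre of its underside, z along its axis.
- short_jar: Jar that already stands in the back left corner of the chest, orange-brown with a pale lid, 62 mm in diameter, 68 mm tall. Origin under its centre. It stays there.
- tub_yellow: Bystander: yellow lidded tub, 125 mm in diameter, 136 mm tall, behind the tall jar.
- tub_brown: Bystander: brown tub, 117 mm in diameter, 74 mm tall, at the right rear.
- calipers: Bystander: wooden calipers, 77 x 167 x 15 mm, lying in front of the chest's right end.
- tape_roll: Bystander: roll of tape, 108 mm in diameter, 24 mm high, lying in front of the tall jar.
- brush_crock: Bystander: crock of brushes, 86 mm in diameter, 215 mm tall with the brushes, left of the chest towards the back.
- rib_rubber: Bystander: oval rubber rib, 59 x 80 x 8 mm, near the front edge of the bench.
- bisque_vase: Bystander: bisque vase, 98 mm in diameter, 152 mm tall, on two plaster bats at the left.
Not all that is in view belongs to the job. Leave any purple or red look-alike of the tall_jar alone.

How it is judged:
By the outcome, as a careful person would: the job done as asked, in the order asked, and still so for the second after the job is handed in, with the robot touching nothing.
It also fails if it takes over 72 s, if anything falls off the work surface, if the arm or the gripper's body presses on something with over 40 N, if the wrist force passes 120 N, or if a joint passes its speed limit or range.

## Robot

A 6-joint arm with a two-finger parallel gripper is mounted at the origin on a cart in front of the work surface, level with it; the furniture and walls round the work are solid. World frame = base frame: x ahead of the robot, y to its left, z up, the work surface at z = 0. Lengths are in m, angles in rad, forces in N, time in s.
With the tool pointing down it reaches from about 0.4 to 0.825 m from the base axis. Payload 7 kg.
Tool frame: the origin (TCP) lies at the very end of the fingers, on their centre line; the grasp point (between the pads) lies 19 mm behind it (hold_point_z is the distance from the TCP to the grasp point, in m); z points along the fingers, y is the line along which they close (so a half turn about z gives the same grasp; the last joint's range is limited). The gripper opens to 85 mm and grips with 20 to 120 N. Pads are 22 mm wide; open, the fingers measure 114 mm over their backs; the gripper's body (76 mm by 85 mm) begins 54 mm behind the grasp point. The pads swing forward as they close: fully open they stand 13 mm farther back than shut.
Start: joints at [1.516, 0.359, 0.012, 0, -1.224, -0.288], TCP at [0.227, 0.636, 0.231] pointing down, gripper open.
Joint ranges: [-3.07, 3.07], [-1.43, 2.12], [-1.02, 1.25], [-3.03, 1.67], [-3.05, -0], [-3.03, 3.03]. Speed limits (rad/s): [2.39, 2.39, 3.01, 3.14, 3.14, 3.14].

## Interface

Orientations are given as a rotation vector (axis times angle).
In Python, from plant import * gives the robot as it stands.
- The arm moves only by the tool jog_arm, never from a script. Its argument "moves" is one flat list of numbers, 5 for each row, row after row: the gripper's target within -1 to 1 (shut at 1, half-way at 0, fully open at -1), then the shift along the world's x, y, z each as a share of 1 m, from -1 to 1, then the turn about the world's z as a share of pi rad, from -1 to 1. A call has 1 to 8 rows; each row is the pose to reach, as a shift and turn from the pose commanded when the call began, turning the shorter way round; what a row does not reach only later rows make up. A row lasts 1/8 s, in which the tool goes at most 62.5 mm and 10.7 degrees, less where a joint would pass 70% of its speed; a pose out of reach is approached as far as the arm can. A call with a number of a shift or a turn outside -1 to 1 is refused whole. A call with a gripper value outside its range is refused whole. The fingers move at their own pace and stop on an object; "newtons" is the grip in N (left out, the last holds). Time passes only in rows, so rows that repeat a pose let the fingers close. It gives the time, the measured TCP pose, the force, the opening and the grip force at its end, in the units of the state.
- state(): the state, without advancing time (a new reading comes with each control period).
- snapshot(name): name is "scene" or "side" or "wrist"; returns a dict with "pixels" (480x640x3 uint8, red, green, blue), "K" (3x3 intrinsics, pixels), "k1" (the pictures are not rectified: a ray, as slopes to the right and down, at radius r is drawn at 1 + k1 r^2 times it, then the intrinsics apply), "world_from_camera" (4x4, takes a point from camera to world coordinates). Camera axes: x right, y down, z forward; pixel columns grow to the right and rows downward; lengths in m; the calibration is good to about 2 mm. A picture is of the moment at which its call begins. There is no depth.
- sign_off(): hands the job in; it is judged then, once.
Trained networks look in a picture, given as the dict that the camera call returned (one of the last four; its "shot" number tells which), for a name from the list of things; names that differ only in an ending like _2 or _b are one class to them, and where a whole thing is asked for, a point or a joint stands for the part that bears it (a point fixed in the world has none). Each returns a list of dicts, best first, with "score" (0 to 1); they miss things now and then, are a little off and sometimes report something else, mostly with a low value. They report only what shows in the picture. A call takes as long as a camera call. They do not tell look-alikes from the thing itself.
- boxes_of(picture, label): "bbox" ([centre column, centre row, width, height] in pixels, round what is visible of it).
The state is a dict: "time_s": time; "q": joint angles; "joint_vel": joint speeds; "joint_torque": joint torques, N m; "tool_pos": TCP position; "eef_rot": TCP orientation; "wrist_force": force on the tool from outside, world axes, zero at the start; "torque": the same for the moment, N m; "finger_gap": opening from 0.0 (shut) to 1.0 (fully open); "finger_force": force on a finger pad.
Only numpy, scipy, OpenCV 4.12 (cv2) and the standard library are available. Lean on these libraries where they do the work, as an engineer would, in place of code of your own. Each camera call takes 0.05 s, during which the arm holds its last target. There are 200 camera calls.

## Working session

There is one attempt and no reset: what is moved stays moved. The work goes in short steps, Python scripts to look and compute and a tool call to move; the robot and the scene stay as the last step left them, time stands still between calls to the robot, and variables do not carry over. Pictures are saved under pics/ and viewed, at most 10 in all, crops included, and the job is handed in when it is done.

Besides the shell and the picture viewer there is one more tool, called after "Request:" as name(argument=value, ...), one argument or row to a line, values as JSON. jog_arm: Moves the arm, as the interface text tells. Shift numbers are shares of 1 m and turn numbers shares of pi rad, none past 1 either way. Its arguments: {"type":"object","properties":{"moves":{"type":"array"},"newtons":{"type":"number"}},"required":["moves"]}

```bash
ls; mkdir -p pics; cat > h.py <<'E'
from plant import *
import numpy as np, cv2
def ray(s,u,v):
    K=np.array(s["K"]);k=s["k1"];x,y=(u-K[0,2])/K[0,0],(v-K[1,2])/K[1,1]
    a,b=x,y
    for _ in range(30):
        f=1+k*(a*a+b*b);a,b=x/f,y/f
    T=np.array(s["world_from_camera"]);return T[:3,3],T[:3,:3]@np.array([a,b,1.])
def onz(s,u,v,z):
    o,d=ray(s,u,v);return o+d*(z-o[2])/d[2]
def proj(s,p):
    T=np.linalg.inv(np.array(s["world_from_camera"]));c=T[:3,:3]@np.array(p)+T[:3,3]
    a,b=c[0]/c[2],c[1]/c[2];f=1+s["k1"]*(a*a+b*b);K=np.array(s["K"])
    return np.array([K[0,0]*a*f+K[0,2],K[1,1]*b*f+K[1,2]])
def tri(s1,p1,s2,p2):
    o1,d1=ray(s1,*p1);o2,d2=ray(s2,*p2)
    t=np.linalg.lstsq(np.c_[d1,-d2],o2-o1,rcond=None)[0]
    a,b=o1+t[0]*d1,o2+t[1]*d2;return (a+b)/2,np.linalg.norm(a-b)
def save(s,n): cv2.imwrite("pics/"+n,s["pixels"][:,:,::-1])
E
python3 - <<'E'
from h import *
a=snapshot("scene");b=snapshot("side")
im=np.hstack([a["pixels"],b["pixels"]])[:,:,::-1]
save(a,"a.png");save(b,"b.png")
for n,s in(("scene",a),("side",b)):
    print(n,np.round(s["world_from_camera"],3).tolist(),s["K"][0][0],s["k1"])
    for l in ("chest","lid_handle","tall_jar","short_jar","tub_yellow","tub_brown","calipers","tape_roll","brush_crock","thumb_plate"):
        print(l,[(np.round(d["bbox"],0).tolist(),round(d["score"],2)) for d in boxes_of(s,l)][:3])
print(state())
E
```

```text
pics
scene [[0.724, -0.452, 0.521, -0.085], [-0.69, -0.482, 0.54, -0.681], [0.008, -0.75, -0.661, 0.904], [0.0, 0.0, 0.0, 1.0]] 476.67819837269417 -0.06955409539430985
chest [([323.0, 239.0, 138.0, 119.0], 0.89), ([348.0, 374.0, 50.0, 46.0], 0.41)]
lid_handle [([327.0, 227.0, 132.0, 90.0], 0.63)]
tall_jar [([453.0, 348.0, 34.0, 41.0], 0.94), ([430.0, 388.0, 31.0, 48.0], 0.87), ([401.0, 346.0, 31.0, 42.0], 0.7)]
short_jar []
tub_yellow [([481.0, 299.0, 63.0, 71.0], 0.56)]
tub_brown [([451.0, 265.0, 48.0, 44.0], 0.82)]
calipers [([312.0, 339.0, 29.0, 60.0], 0.88), ([325.0, 226.0, 135.0, 90.0], 0.26)]
tape_roll [([353.0, 375.0, 51.0, 50.0], 0.73)]
brush_crock [([283.0, 158.0, 29.0, 68.0], 0.6)]
thumb_plate [([210.0, 172.0, 32.0, 56.0], 0.62)]
side [[-0.885, -0.332, 0.326, 0.143], [-0.466, 0.644, -0.607, 0.689], [-0.008, -0.689, -0.725, 0.964], [0.0, 0.0, 0.0, 1.0]] 462.08819597888754 -0.11781521376534827
chest [([397.0, 249.0, 47.0, 26.0], 0.65), ([286.0, 256.0, 121.0, 126.0], 0.64)]
lid_handle [([287.0, 243.0, 118.0, 107.0], 0.9), ([384.0, 190.0, 17.0, 34.0], 0.6)]
tall_jar [([386.0, 1
[... 343 characters left out ...]
]
thumb_plate []
{'time_s': 1.1, 'q': array([ 1.51609680e+00,  3.58612973e-01,  1.18933439e-02,  7.75838558e-06,
       -1.22411051e+00, -2.88092995e-01]), 'joint_vel': array([-0.00126207, -0.0011891 ,  0.00151517, -0.00049323, -0.00101001,
        0.00013421]), 'joint_torque': array([-3.27079897e-04, -5.82981348e+01,  2.93671024e+01,  6.94147110e+00,
       -6.84087881e-04,  4.29031445e-06]), 'tool_pos': array([0.22689685, 0.63569304, 0.23129235]), 'eef_rot': array([ 3.09552919e+00, -5.35815095e-01,  1.75669927e-05]), 'wrist_force': array([-0.43734644, -0.07477451, -0.51986423]), 'torque': array([-0.04349685, -0.00910601, -0.05069047]), 'finger_force': 0.0, 'finger_gap': 1.0016413309234389}
```

View pics/a.png

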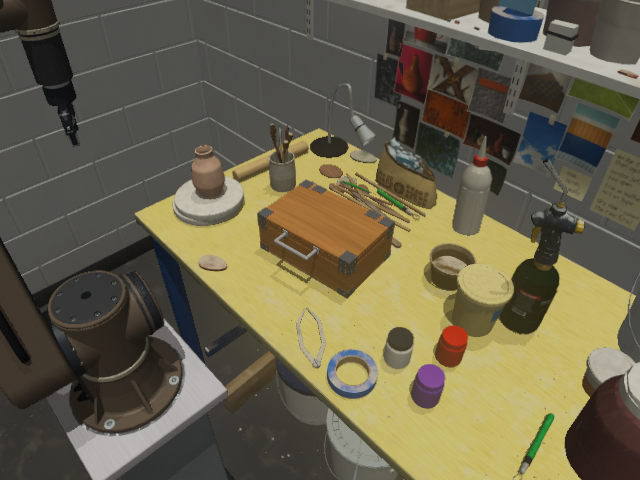

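View pics/b.png

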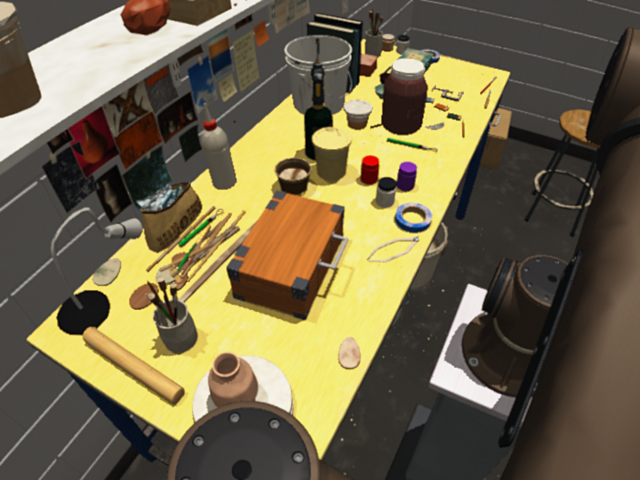

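The scene picture shows the chest at about (325,238), with its pull bar at (295,245). There are three jar candidates: white with a black lid at scene (400,347), red at (452,346) and purple at (428,386). The white one fits the description of a white jar with a black lid. In the side view it is at (387,191). I'll confirm with an enlarged crop.

```bash
python3 - <<'E'
import cv2,numpy as np
a=cv2.imread("pics/a.png");b=cv2.imread("pics/b.png")
r=lambda x:cv2.resize(x,(400,300),interpolation=cv2.INTER_CUBIC)
# 4x chest scene, side chest; 4x jars
A=r(a[180:300,250:410]);B=r(b[185:320,220:400][:135,:180]);C=r(a[315:390,370:470]);D=r(b[160:220,360:440])
cv2.imwrite("pics/c.png",np.vstack([np.hstack([A,B]),np.hstack([C,D])]))
E
```

```text
(no output)
```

View pics/c.png

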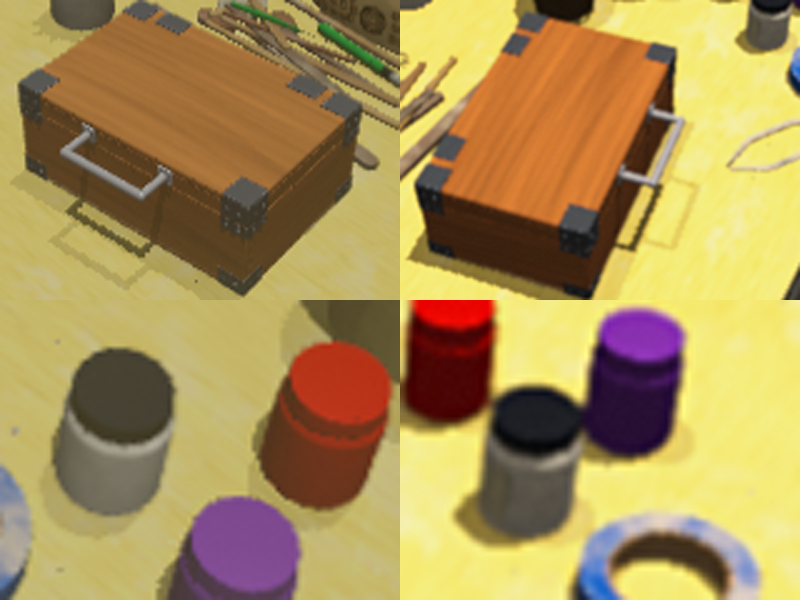

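The crop confirms the white jar with the black lid as tall_jar; the red and purple ones are look-alikes. Next I fit the chest pose to the lid corners and bar ends in both views.

```bash
python3 - <<'E'
from h import *
from scipy.optimize import least_squares
a=snapshot("scene");b=snapshot("side")
H=.1
pts=[(a,276,240.8,-.138,.05,.107),(a,307.2,256.8,-.138,-.05,.107),(b,346.5,239.5,-.138,-.05,.107),(b,337,267.4,-.138,.05,.107),
(a,306,182,H,.15,.123),(a,392.8,218,H,-.15,.123),(a,347,264,-H,-.15,.123),(a,259,214,-H,.15,.123),
(b,227.5,264,H,.15,.123),(b,277,192,H,-.15,.123),(b,343.5,206,-H,-.15,.123),(b,301,285,-H,.15,.123),
(a,347.5,297.5,-H,-.15,0)]
def res(p,full=False):
    c,s=np.cos(p[2]),np.sin(p[2]);r=[]
    for S,u,v,x,y,z in pts:
        r.append(proj(S,[p[0]+c*x-s*y,p[1]+s*x+c*y,z])-[u,v])
    return np.array(r).ravel()
best=min((least_squares(res,[.5,.1,t],loss="soft_l1") for t in(-.8,-.4,0,.4)),key=lambda f:f.cost)
p=best.x;print(p,best.cost);print(np.round(res(p).reshape(-1,2),1).tolist())
c,s=np.cos(p[2]),np.sin(p[2])
for n,x,y,z in(("handle",-.138,0,.107),("hinge",.1,0,.095),("bay",-.028,0,.008)):print(n,p[0]+c*x-s*y,p[1]+s*x+c*y,z)
print("jar",onz(a,400.7,338.8,.08),onz(b,387.4,183,.08),tri(a,(400.7,338.8),b,(387.4,183)))
for n,pa,pb,z in(("tub",(481,299),(331,154),.07),("tape",(353,375),(413,221),.012),("red",(452.5,333),(370,161),.08),("cal",(312,339),(396,248),.008),("purple",(430,373),(407,168),.08),("crock",(283,158),(172,318),.1),("vase",(208,172),(231,378),.1)):
    print(n,onz(a,*pa,z).round(3),onz(b,*pb,z).round(3))
E
```

```text
[0.59828171 0.0047316  0.13175868] 23.764162771510296
[[-0.3, 0.1], [-1.0, 1.6], [-0.3, -1.0], [-3.5, -0.8], [0.2, -2.5], [2.1, 3.5], [2.4, -0.5], [-1.7, -1.1], [-1.5, 2.4], [-0.4, -2.5], [0.9, -0.3], [2.6, 4.2], [-0.6, 1.0]]
handle 0.4614778466868659 -0.013398529726294659 0.107
hinge 0.6974149518971119 0.01786938329983054 0.095
bay 0.5705244079184922 0.0010530267143514412 0.008
jar [ 0.46670663 -0.36071596  0.08      ] [ 0.46707308 -0.35075443  0.08      ] (array([ 0.4699759 , -0.35838159,  0.07394452]), np.float64(0.001326593142678922))
tub [ 0.699 -0.415  0.07 ] [ 0.689 -0.416  0.07 ]
tape [ 0.363 -0.324  0.012] [ 0.359 -0.302  0.012]
red [ 0.56  -0.429  0.08 ] [ 0.557 -0.427  0.08 ]
cal [ 0.366 -0.192  0.008] [ 0.365 -0.181  0.008]
purple [ 0.444 -0.455  0.08 ] [ 0.44  -0.447  0.08 ]
crock [0.727 0.33  0.1  ] [0.713 0.335 0.1  ]
vase [0.51  0.425 0.1  ] [0.51  0.393 0.1  ]
```

Request:
jog_arm(
  moves=[0.3,0.15,-0.4,0.03,-0.2,0.3,0.15,-0.4,0.03,-0.2,0.3,0.15,-0.4,0.03,-0.2,0.3,0.15,-0.4,0.03,-0.2,0.3,0.234,-0.649,0.03,-0.35,0.3,0.234,-0.649,0.03,-0.35,0.3,0.234,-0.649,0.03,-0.35,0.3,0.234,-0.649,0.03,-0.35],
  newtons=20,
)

```text
time_s: 2.2
tool_pos: [0.3978, 0.1647, 0.2565]
eef_rot: [-2.358, 2.074, -0.0]
wrist_force: [1.3, 0.5, 0.6]
finger_gap: 0.35
finger_force: 0.0
```

Request:
jog_arm(
  moves=[0.3,0.06,-0.175,-0.01,0,0.3,0.06,-0.175,-0.01,0,0.3,0.06,-0.175,-0.01,0,0.3,0.06,-0.175,-0.01,0,0.3,0.06,-0.175,-0.01,0],
)

```text
time_s: 2.82
tool_pos: [0.4575, -0.0088, 0.2459]
eef_rot: [-2.358, 2.076, 0.0]
wrist_force: [0.3, 0.4, 0.2]
finger_gap: 0.352
finger_force: 0.0
```

```bash
python3 - <<'E'
from h import *
w=snapshot("wrist");save(w,"w.png")
print(state()["tool_pos"],state()["eef_rot"],np.round(w["world_from_camera"],3).tolist(),w["K"][0][0],w["k1"])
for y in(-.05,.05):
    c,s=np.cos(.132),np.sin(.132);print(proj(w,[.5983-c*.138-s*y,.0047-s*.138+c*y,.107]))
E
```

```text
[ 0.45742354 -0.00809326  0.2460197 ] [-2.35923554e+00  2.07401083e+00 -3.27029845e-05] [[-0.992, -0.123, -0.033, 0.466], [-0.128, 0.957, 0.259, -0.075], [0.0, 0.262, -0.965, 0.388], [0.0, 0.0, 0.0, 1.0]] 330.3847855040443 -0.06315513969627475
[311.53072664 165.50432217]
[312.36491299 278.06852117]
```

View pics/w.png

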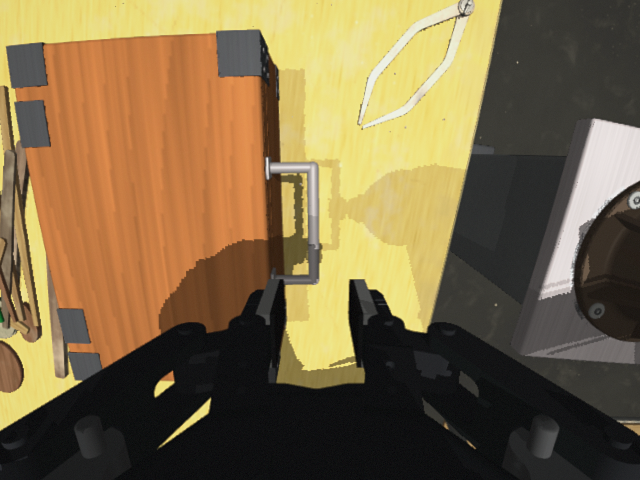

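The wrist picture shows the bar vertical at column ~314, rows 165–281. That is about 2 mm nearer the robot than my fit, so the handle is at about (0.4595,-0.0115). Next I descend and pinch.

Request:
jog_arm(
  moves=[0.3,0.002,-0.004,-0.05,0,0.3,0.002,-0.004,-0.1,0,0.3,0.002,-0.004,-0.13,0,0.3,0.002,-0.004,-0.156,0,0.3,0.002,-0.004,-0.156,0,1,0.002,-0.004,-0.156,0,1,0.002,-0.004,-0.156,0,1,0.002,-0.004,-0.156,0],
  newtons=20,
)

```text
time_s: 3.88
tool_pos: [0.4607, -0.0114, 0.0911]
eef_rot: [-2.357, 2.072, -0.002]
wrist_force: [-0.5, 6.3, 2.6]
finger_gap: 0.105
finger_force: 20.6
```

Request:
jog_arm(
  moves=[1,0.001,0.0,0.012,0,1,0.0024,0.0003,0.0237,0,1,0.0045,0.0006,0.035,0,1,0.007,0.0009,0.0471,0,1,0.0105,0.0014,0.0585,0,1,0.0141,0.0019,0.0698,0,1,0.0185,0.0025,0.0808,0,1,0.0233,0.0031,0.0917,0],
)

```text
time_s: 4.88
tool_pos: [0.4826, -0.0085, 0.1819]
eef_rot: [-2.358, 2.074, 0.002]
wrist_force: [1.5, 6.0, -6.1]
finger_gap: 0.104
finger_force: 19.5
```

Request:
jog_arm(
  moves=[1,0.0113,0.0015,0.0209,0,1,0.0247,0.0033,0.0406,0,1,0.0399,0.0053,0.0588,0,1,0.0568,0.0076,0.0754,0,1,0.0753,0.01,0.0902,0,1,0.0951,0.0127,0.1031,0,1,0.1056,0.014,0.1086,0,1,0.1161,0.0155,0.1138,0],
)

```text
time_s: 5.88
tool_pos: [0.5979, 0.0063, 0.2978]
eef_rot: [-2.359, 2.073, 0.001]
wrist_force: [-7.0, 4.1, 8.2]
finger_gap: 0.106
finger_force: 21.1
```

Request:
jog_arm(
  moves=[1,0.0045,0.0007,0.0048,0,1,0.01,0.0014,0.0075,0,1,0.0155,0.0021,0.0097,0,1,0.021,0.0028,0.0118,0,1,0.0265,0.0035,0.0134,0,1,0.032,0.0042,0.015,0],
)

```text
time_s: 6.62
tool_pos: [0.6313, 0.0107, 0.311]
eef_rot: [-2.359, 2.074, -0.0]
wrist_force: [-3.3, 4.8, 1.4]
finger_gap: 0.108
finger_force: 20.3
```

Request:
jog_arm(
  moves=[1,0.0035,0.0005,0.0009,0,1,0.007,0.0009,0.0018,0,1,0.0105,0.0014,0.0027,0],
)

```text
time_s: 7.0
tool_pos: [0.6419, 0.012, 0.3139]
eef_rot: [-2.359, 2.073, -0.001]
wrist_force: [-3.9, 4.5, 1.5]
finger_gap: 0.109
finger_force: 20.2
```

Request:
jog_arm(
  moves=[1,0.002,0.0003,0.0005,0,1,0.004,0.0005,0.0009,0,1,0.006,0.0008,0.0013,0],
)

```text
time_s: 7.38
tool_pos: [0.6479, 0.0128, 0.3152]
eef_rot: [-2.359, 2.073, -0.001]
wrist_force: [-2.7, 4.2, 0.7]
finger_gap: 0.106
finger_force: 20.2
```

Request:
jog_arm(
  moves=[1,0.002,0.0003,0.0004,0,1,0.004,0.0005,0.0008,0,1,0.006,0.0008,0.0011,0],
)

```text
time_s: 7.75
tool_pos: [0.6539, 0.0136, 0.3163]
eef_rot: [-2.359, 2.073, -0.001]
wrist_force: [-2.8, 4.2, 1.7]
finger_gap: 0.109
finger_force: 20.4
```

Request:
jog_arm(
  moves=[1,0.002,0.0003,0.0004,0,1,0.004,0.0005,0.0008,0,1,0.006,0.0008,0.001,0],
)

```text
time_s: 8.12
tool_pos: [0.6599, 0.0143, 0.3173]
eef_rot: [-2.359, 2.073, -0.001]
wrist_force: [-1.6, 4.6, 3.0]
finger_gap: 0.106
finger_force: 20.4
```

Request:
jog_arm(
  moves=[1,0.0015,0.0002,0.0003,0,1,0.003,0.0004,0.0005,0,1,0.0045,0.0006,0.0008,0],
)

```text
time_s: 8.5
tool_pos: [0.6644, 0.0149, 0.318]
eef_rot: [-2.359, 2.073, -0.001]
wrist_force: [-2.5, 5.2, 2.0]
finger_gap: 0.101
finger_force: 20.3
```

Request:
jog_arm(
  moves=[1,0.0015,0.0002,0.0002,0,1,0.003,0.0004,0.0004,0,1,0.0045,0.0006,0.0006,0],
)

```text
time_s: 8.88
tool_pos: [0.6689, 0.0155, 0.3185]
eef_rot: [-2.359, 2.073, -0.001]
wrist_force: [-2.1, 4.5, 3.0]
finger_gap: 0.107
finger_force: 20.4
```

```bash
python3 - <<'E'
from h import *
a=snapshot("scene");b=snapshot("side")
A=cv2.resize(a["pixels"][130:310,230:430],(400,360),interpolation=cv2.INTER_CUBIC)
B=cv2.resize(b["pixels"][130:310,220:420],(400,360),interpolation=cv2.INTER_CUBIC)
cv2.imwrite("pics/d.png",np.hstack([A,B])[:,:,::-1])
E
```

```text
(no output)
```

View pics/d.png

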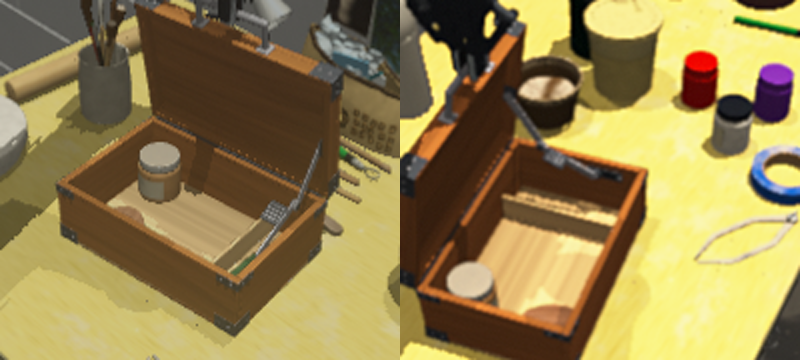

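The stay shows at scene crop (275,215) and is still bent at the knee, so I keep raising. The jar, partition and short jar are where the description puts them.

Request:
jog_arm(
  moves=[1,0.0015,0.0002,0.0002,0,1,0.003,0.0004,0.0004,0,1,0.0045,0.0006,0.0005,0,1,0.006,0.0008,0.0006,0],
)

```text
time_s: 9.48
tool_pos: [0.6748, 0.0163, 0.3191]
eef_rot: [-2.359, 2.073, -0.001]
wrist_force: [-2.7, 5.0, 3.9]
finger_gap: 0.102
finger_force: 20.5
```

Request:
jog_arm(
  moves=[1,0.0015,0.0002,0.0002,0,1,0.003,0.0004,0.0003,0,1,0.0045,0.0006,0.0005,0],
)

```text
time_s: 9.85
tool_pos: [0.6793, 0.0169, 0.3194]
eef_rot: [-2.359, 2.074, -0.001]
wrist_force: [-1.9, 5.0, 3.1]
finger_gap: 0.109
finger_force: 20.5
```

Request:
jog_arm(
  moves=[1,0.0015,0.0002,0.0001,0,1,0.003,0.0004,0.0002,0,1,0.0045,0.0006,0.0003,0],
)

```text
time_s: 10.22
tool_pos: [0.6838, 0.0174, 0.3195]
eef_rot: [-2.359, 2.074, -0.001]
wrist_force: [-2.7, 4.8, 2.7]
finger_gap: 0.106
finger_force: 20.5
```

Request:
jog_arm(
  moves=[1,0.0015,0.0002,0.0001,0,1,0.003,0.0004,0.0002,0,1,0.004,0.0005,0.0002,0],
)

```text
time_s: 10.6
tool_pos: [0.6878, 0.018, 0.3197]
eef_rot: [-2.359, 2.074, -0.0]
wrist_force: [-2.0, 5.7, 2.7]
finger_gap: 0.104
finger_force: 20.5
```

Request:
jog_arm(
  moves=[1,0.0015,0.0002,0.0001,0,1,0.003,0.0004,0.0001,0,1,0.003,0.0004,0.0001,0],
)

```text
time_s: 10.98
tool_pos: [0.6909, 0.0184, 0.3197]
eef_rot: [-2.359, 2.074, -0.001]
wrist_force: [-1.3, 4.3, 2.7]
finger_gap: 0.106
finger_force: 20.5
```

```bash
cat > look.py <<'E'
from h import *
import sys
a=snapshot("scene");b=snapshot("side")
np.save("a.npy",a["pixels"])
A=cv2.resize(a["pixels"][180:270,330:410],(320,360),interpolation=cv2.INTER_CUBIC)
B=cv2.resize(b["pixels"][150:240,240:340],(400,360),interpolation=cv2.INTER_CUBIC)
cv2.imwrite("pics/"+sys.argv[1],np.hstack([A,B])[:,:,::-1])
E
python3 look.py e.png
```

```text
(no output)
```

View pics/e.png

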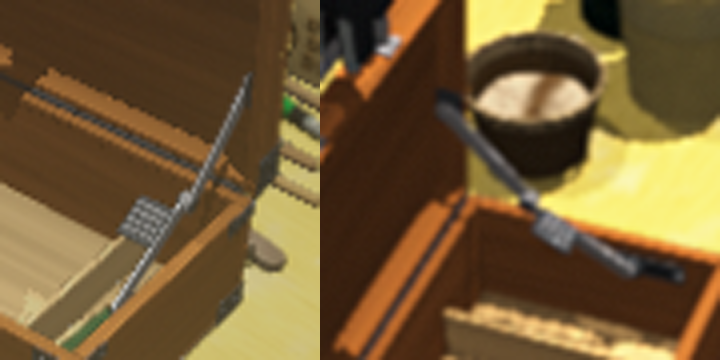

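Scene crop: knee at (185,200), links nearly in line but not quite straight. I go on in finer steps.

Request:
jog_arm(
  moves=[1,0.001,0.0001,0,0,1,0.002,0.0003,0,0,1,0.003,0.0004,0,0,1,0.003,0.0004,0,0],
)

```text
time_s: 11.58
tool_pos: [0.6936, 0.0188, 0.3197]
eef_rot: [-2.359, 2.074, -0.0]
wrist_force: [0.2, 5.2, 1.9]
finger_gap: 0.111
finger_force: 20.6
```

Request:
jog_arm(
  moves=[1,0.001,0.0001,0,0,1,0.002,0.0003,0,0,1,0.002,0.0003,0,0],
)

```text
time_s: 11.95
tool_pos: [0.6957, 0.0191, 0.3197]
eef_rot: [-2.359, 2.074, -0.0]
wrist_force: [-1.3, 5.7, 2.5]
finger_gap: 0.106
finger_force: 20.6
```

Request:
jog_arm(
  moves=[1,0.001,0.0001,0,0,1,0.002,0.0003,0,0,1,0.002,0.0003,0,0],
)

```text
time_s: 12.32
tool_pos: [0.6979, 0.0194, 0.3196]
eef_rot: [-2.359, 2.074, -0.001]
wrist_force: [0.5, 5.0, 0.8]
finger_gap: 0.105
finger_force: 20.5
```

Request:
jog_arm(
  moves=[1,0.001,0.0001,0,0,1,0.002,0.0003,0,0,1,0.002,0.0003,0,0],
)

```text
time_s: 12.7
tool_pos: [0.6985, 0.0194, 0.3195]
eef_rot: [2.358, -2.073, -0.002]
wrist_force: [-4.5, 5.3, 2.7]
finger_gap: 0.105
finger_force: 20.7
```

Request:
jog_arm(
  moves=[1,0.001,0.0001,0,0,1,0.001,0.0001,0,0],
)

```text
time_s: 12.95
tool_pos: [0.699, 0.0196, 0.3195]
eef_rot: [2.358, -2.073, -0.003]
wrist_force: [-5.8, 5.8, 3.4]
finger_gap: 0.105
finger_force: 20.8
```

```bash
python3 -c "
from h import *;print(state()['tool_pos'],state()['wrist_force'])"; python3 look.py f.png
```

```text
[0.69903849 0.0195503  0.31954071] [-5.76371547  5.84395624  3.43680698]
```

View pics/f.png

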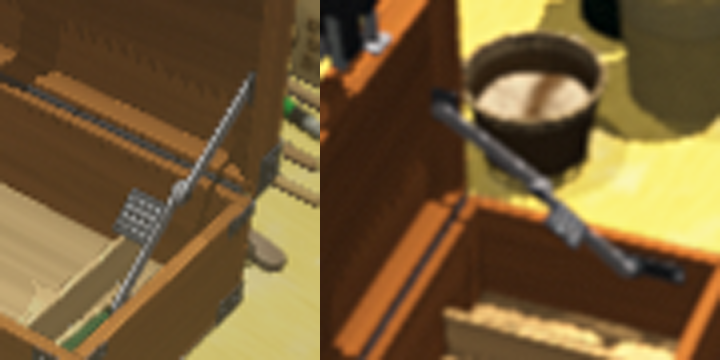

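The links are now in line, with the knee slightly past straight at crop (180,188), and the stop was felt, so the stay is locked. I release the bar, lift clear and go over the jar.

Request:
jog_arm(
  moves=[1,-0.001,0,0,0,0.2,-0.0015,0,0,0,0.2,-0.0015,0,0,0,0.2,-0.0015,0,0.05,0,-1,-0.0015,0,0.075,0,-1,-0.06,-0.09,0.075,0,-1,-0.1,-0.18,0.06,0,-1,-0.15,-0.26,0.03,0],
)

```text
time_s: 14.05
tool_pos: [0.6059, -0.1434, 0.375]
eef_rot: [-2.359, 2.074, -0.002]
wrist_force: [1.0, -0.0, -0.7]
finger_gap: 0.998
finger_force: 0.0
```

Request:
jog_arm(
  moves=[-1,-0.13,-0.205,-0.14,0,-1,-0.13,-0.205,-0.14,0,-1,-0.13,-0.205,-0.14,0,-1,-0.13,-0.205,-0.14,0,-1,-0.13,-0.205,-0.14,0,-1,-0.13,-0.205,-0.14,0,-1,-0.13,-0.205,-0.14,0],
)

```text
time_s: 14.92
tool_pos: [0.477, -0.3467, 0.2351]
eef_rot: [2.359, -2.075, 0.001]
wrist_force: [1.1, -0.3, 0.5]
finger_gap: 0.998
finger_force: 0.0
```

```bash
python3 - <<'E'
from h import *
a=snapshot("scene");b=snapshot("side");w=snapshot("wrist");save(w,"w2.png")
print(state()["tool_pos"])
print("plate",tri(a,(364.3,233.8),b,(301.5,206.3)))
for s,n in((a,"s"),(b,"b"),(w,"w")):
  for d in boxes_of(s,"tall_jar")[:4]: print(n,np.round(d["bbox"]),round(d["score"],2),onz(s,*d["bbox"][:2],.04).round(4))
  for d in boxes_of(s,"thumb_plate")[:2]: print(n,"plate",np.round(d["bbox"]),round(d["score"],2))
print(proj(w,[.467,-.357,.08]),proj(w,[.467,-.357,0]))
# dark lid blob in wrist
E
```

```text
[ 0.47752889 -0.34590873  0.23537514]
plate (array([ 0.62461163, -0.10684461,  0.1189672 ]), np.float64(0.0031286963188623274))
s [454. 348.  34.  42.] 0.89 [ 0.5596 -0.441   0.04  ]
s [401. 348.  32.  45.] 0.87 [ 0.4731 -0.3616  0.04  ]
s [429. 386.  31.  47.] 0.64 [ 0.4426 -0.4624  0.04  ]
s plate [374. 228.  35.  55.] 0.71
b [406. 175.  20.  26.] 0.74 [ 0.4445 -0.4642  0.04  ]
b [371. 170.  22.  29.] 0.73 [ 0.5532 -0.4335  0.04  ]
b [385. 191.  20.  34.] 0.58 [ 0.4731 -0.3579  0.04  ]
w [244. 116.  76.  71.] 0.95 [ 0.5598 -0.4365  0.04  ]
w [326. 210.  61.  68.] 0.94 [ 0.468  -0.3555  0.04  ]
w [371. 104.  77.  73.] 0.9 [ 0.4392 -0.4633  0.04  ]
w plate [126. 442.  56.  35.] 0.91
[329.01579938 215.86770876] [326.44391742 202.76426696]
```

View pics/w2.png

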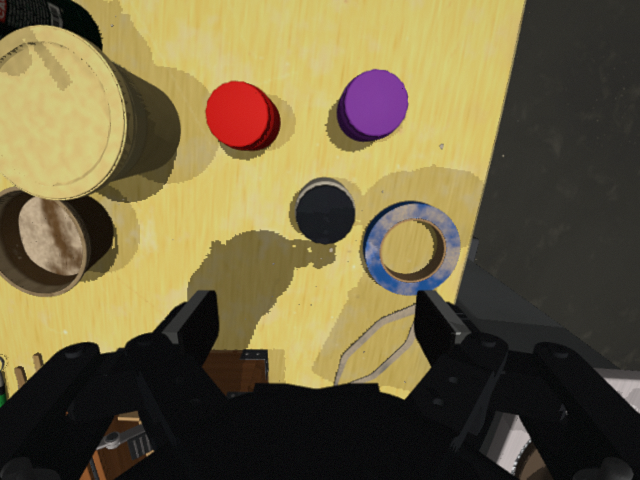

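White jar lid at (326,213) in the wrist view, with red at (243,115) and purple at (373,103) farther off. That puts the jar at (0.4695,-0.3595).

Request:
jog_arm(
  moves=[-1,-0.008,-0.0135,-0.05,0,-1,-0.008,-0.0135,-0.1,0,-1,-0.008,-0.0135,-0.15,0,-1,-0.008,-0.0135,-0.185,0,-1,-0.008,-0.0135,-0.203,0,1,-0.008,-0.0135,-0.203,0,1,-0.008,-0.0135,-0.203,0,1,-0.008,-0.0135,-0.203,0],
  newtons=35,
)

```text
time_s: 16.38
tool_pos: [0.4691, -0.3599, 0.0326]
eef_rot: [-2.359, 2.074, -0.002]
wrist_force: [-0.3, 0.1, -2.0]
finger_gap: 0.693
finger_force: 38.2
```

Request:
jog_arm(
  moves=[1,0,0,0.03,0,1,0,0,0.09,0,1,0,0,0.15,0,1,0,0,0.2,0,1,0.005,0.05,0.22,-0.06,1,0.01,0.11,0.22,-0.12,1,0.015,0.17,0.22,-0.18,1,0.02,0.23,0.22,-0.24],
  newtons=35,
)

```text
time_s: 17.38
tool_pos: [0.4874, -0.145, 0.2525]
eef_rot: [-1.522, 2.747, -0.0]
wrist_force: [1.3, 1.0, -1.2]
finger_gap: 0.691
finger_force: 38.9
```

Request:
jog_arm(
  moves=[1,0.005,0.06,0,-0.06,1,0.01,0.115,0,-0.12,1,0.02,0.125,0,-0.18,1,0.04,0.13,0,-0.24,1,0.06,0.133,0,-0.26,1,0.08,0.133,0,-0.26,1,0.08,0.133,0,-0.26],
)

```text
time_s: 18.25
tool_pos: [0.5683, -0.0136, 0.2516]
eef_rot: [0.315, -3.126, -0.0]
wrist_force: [-0.8, -0.4, -1.7]
finger_gap: 0.691
finger_force: 39.1
```

Request:
jog_arm(
  moves=[1,0.001,0.016,-0.04,-0.022,1,0.001,0.016,-0.09,-0.022,1,0.001,0.016,-0.13,-0.022,1,0.001,0.016,-0.165,-0.022,1,0.001,0.016,-0.19,-0.022,1,0.001,0.016,-0.202,-0.022,1,0.001,0.016,-0.208,-0.022,1,0.001,0.016,-0.208,-0.022],
)

```text
time_s: 19.25
tool_pos: [0.5691, 0.0023, 0.0443]
eef_rot: [-0.207, 3.134, 0.0]
wrist_force: [0.2, -0.4, -1.9]
finger_gap: 0.692
finger_force: 39.2
```

Request:
jog_arm(
  moves=[1,0,0,-0.0015,0,1,0,0,-0.003,0,1,0,0,-0.003,0],
)

```text
time_s: 19.62
tool_pos: [0.5689, 0.0023, 0.0409]
eef_rot: [-0.207, 3.135, 0.0]
wrist_force: [0.8, -0.7, -2.9]
finger_gap: 0.694
finger_force: 39.2
```

Request:
jog_arm(
  moves=[1,0,0,-0.001,0,1,0,0,-0.0015,0,1,0,0,-0.0015,0],
)

```text
time_s: 20.0
tool_pos: [0.5691, 0.0023, 0.0402]
eef_rot: [-0.207, 3.134, -0.0]
wrist_force: [-3.4, 0.2, 7.8]
finger_gap: 0.69
finger_force: 40.2
```

Floor contact felt. I release, rise, shut the fingers and hover by the plate.

Request:
jog_arm(
  moves=[1,0,0,0.001,0,-1,0,0,0.001,0,-1,0,0,0.001,0,-1,0,0,0.001,0,-1,0,0,0.02,0,-1,0,0,0.07,0,0,0,0,0.13,0,1,0,0,0.19,0],
)

```text
time_s: 21.0
tool_pos: [0.5685, 0.0021, 0.2311]
eef_rot: [0.207, -3.135, 0.0]
wrist_force: [2.0, 0.3, -0.1]
finger_gap: 0.607
finger_force: 0.0
```

Request:
jog_arm(
  moves=[1,0.01,-0.05,0.02,0,1,0.025,-0.107,0.02,0,1,0.025,-0.107,0.02,0,1,0.025,-0.107,0.02,0,1,0.025,-0.107,0.02,0],
)

```text
time_s: 21.62
tool_pos: [0.5937, -0.1039, 0.2491]
eef_rot: [0.208, -3.134, -0.0]
wrist_force: [0.4, -1.4, 0.0]
finger_gap: 0.001
finger_force: 0.0
```

```bash
python3 - <<'E'
from h import *
w=snapshot("wrist");a=snapshot("scene");b=snapshot("side")
print(state()["tool_pos"],state()["eef_rot"])
for s,n in((w,"w"),(a,"a"),(b,"b")):
  for l in("thumb_plate","tall_jar"):
    print(n,l,[(np.round(d["bbox"],1).tolist(),round(d["score"],2)) for d in boxes_of(s,l)][:3])
print(proj(w,[.6246,-.1068,.119]),proj(w,[.569,.0025,.088]))
save(w,"g.png")
A=cv2.resize(a["pixels"][180:300,250:410],(480,360),interpolation=cv2.INTER_CUBIC)
W=cv2.resize(w["pixels"],(480,360),interpolation=cv2.INTER_AREA)
cv2.imwrite("pics/g2.png",np.hstack([W[:,80:400],A])[:,:,::-1])
E
```

```text
[ 0.59386052 -0.10379964  0.24931003] [-2.09117886e-01  3.13442921e+00  1.73625817e-05]
w thumb_plate [([305.6, 250.7, 36.6, 81.6], 0.79)]
w tall_jar [([423.9, 212.0, 75.8, 65.0], 0.91), ([23.0, 31.8, 46.0, 63.6], 0.79), ([34.8, 146.4, 69.5, 59.8], 0.77)]
a thumb_plate [([371.6, 229.1, 33.1, 48.7], 0.62)]
a tall_jar [([453.1, 347.8, 36.6, 38.7], 0.98), ([320.4, 242.1, 25.1, 31.8], 0.77), ([331.5, 209.8, 147.8, 176.5], 0.65)]
b thumb_plate [([297.2, 196.8, 50.8, 40.5], 0.69)]
b tall_jar [([407.4, 176.4, 19.4, 30.2], 0.85), ([297.9, 256.1, 23.9, 37.1], 0.81), ([370.1, 168.4, 20.9, 33.2], 0.66)]
[308.34282763 265.98096055] [432.38960908 213.82312036]
```

View pics/g2.png

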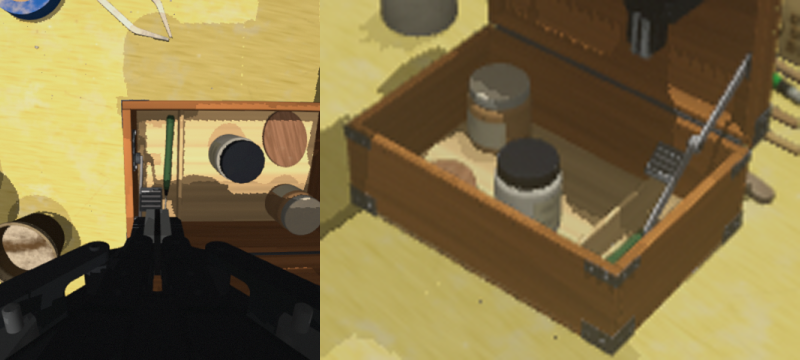

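Jar stands upright in the bay at scene crop (528,185), and the plate sits just ahead of the shut fingers at wrist ~(308,265), matching the triangulated (0.6246,-0.107,0.119).

Request:
jog_arm(
  moves=[1,0.0225,-0.001,-0.04,0,1,0.0225,-0.001,-0.08,0,1,0.0225,-0.001,-0.105,0,1,0.0225,-0.001,-0.114,0,1,0.0225,-0.001,-0.119,0,1,0.0225,-0.001,-0.119,0],
)

```text
time_s: 22.82
tool_pos: [0.6168, -0.1057, 0.131]
eef_rot: [-0.207, 3.134, -0.0]
wrist_force: [-0.7, -0.1, 0.0]
finger_gap: 0.002
finger_force: 0.0
```

Request:
jog_arm(
  moves=[1,0,0,-0.003,0,1,0,0,-0.006,0,1,0,0,-0.006,0],
)

```text
time_s: 23.2
tool_pos: [0.6162, -0.1057, 0.1241]
eef_rot: [0.207, -3.135, -0.0]
wrist_force: [-1.1, 0.1, -0.9]
finger_gap: -0.001
finger_force: 0.0
```

Request:
jog_arm(
  moves=[1,0,0,-0.002,0,1,0,0,-0.004,0,1,0,0,-0.004,0],
)

```text
time_s: 23.58
tool_pos: [0.6165, -0.1058, 0.1203]
eef_rot: [-0.207, 3.134, -0.0]
wrist_force: [-0.2, 0.5, 2.8]
finger_gap: 0.005
finger_force: 0.9
```

Request:
jog_arm(
  moves=[1,0.0005,0,-0.002,0,1,0.001,0,-0.004,0,1,0.002,0,-0.006,0],
)

```text
time_s: 23.95
tool_pos: [0.6189, -0.1057, 0.1145]
eef_rot: [-0.207, 3.134, -0.0]
wrist_force: [-0.6, 1.4, 6.1]
finger_gap: -0.001
finger_force: 2.8
```

Request:
jog_arm(
  moves=[1,0.001,0,-0.002,0,1,0.0015,0,-0.004,0,1,0.002,0,-0.005,0],
)

```text
time_s: 24.32
tool_pos: [0.6218, -0.1054, 0.1104]
eef_rot: [-0.208, 3.132, -0.0]
wrist_force: [-0.7, 1.9, 9.4]
finger_gap: -0.0
finger_force: 4.4
```

Request:
jog_arm(
  moves=[1,0.001,0,-0.002,0,1,0.0015,0,-0.004,0,1,0.0015,0,-0.004,0],
)

```text
time_s: 24.7
tool_pos: [0.624, -0.1053, 0.1068]
eef_rot: [-0.208, 3.13, -0.0]
wrist_force: [1.3, 2.2, 9.3]
finger_gap: -0.001
finger_force: 4.1
```

```bash
python3 look.py k.png; python3 - <<'E'
import cv2;a=cv2.imread("pics/k.png");cv2.imwrite("pics/k.png",a)
E
```

Request:
jog_arm(
  moves=[1,0.0005,0,-0.001,0,1,0.001,0,-0.002,0,1,0.001,0,-0.002,0,1,0,0,0.003,0,1,-0.005,0,0.04,0,1,-0.01,0.01,0.1,0,1,-0.03,0.06,0.16,0],
)

```text
time_s: 25.68
tool_pos: [0.5961, -0.0577, 0.2529]
eef_rot: [0.203, -3.134, 0.001]
wrist_force: [0.6, 1.2, 0.3]
finger_gap: 0.001
finger_force: 0.0
```

```bash
python3 look.py l.png; python3 -c "
from h import *;print(state()['tool_pos'],state()['wrist_force'])"
```

```text
[ 0.59759163 -0.05493876  0.25753057] [-0.06884677 -0.20690322  0.91218612]
```

View pics/l.png

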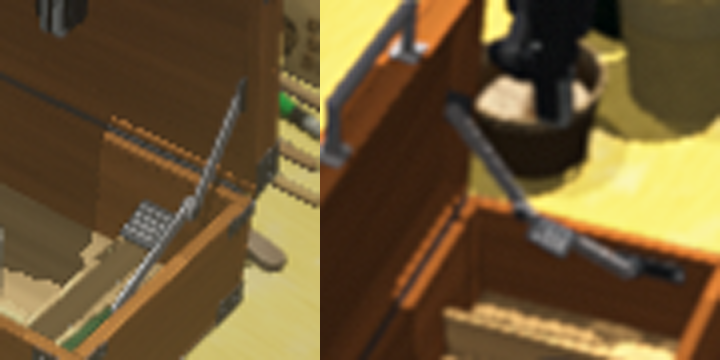

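The stay's knee is now clearly bent at crop (190,207), so the joint is broken. Next I find the bar's current place from its ends in the side view.

```bash
python3 - <<'E'
from h import *
b=snapshot("side");c,s=np.cos(.132),np.sin(.132);hx,hy=.4605+.238*c,-.0115+.238*s
print(hx,hy)
for t in(1.3,1.35,1.4,1.45,1.5,1.53):
    x=-.238*np.cos(t)+.012*np.sin(t);z=.095+.238*np.sin(t)+.012*np.cos(t)
    m=[hx+c*x,hy+s*x,z]
    print(t,np.round(m,4),[proj(b,[m[0]-s*y,m[1]+c*y,z]).round(1).tolist() for y in(-.05,.05)])
g=cv2.cvtColor(b["pixels"],cv2.COLOR_RGB2GRAY)
# post/bar bright rows across side columns
print(b["pixels"][150:196:3,238:268:2].mean(2).astype(int))
E
```

```text
0.6964295529100657 0.019824847384408716
1.3 [0.6448 0.013  0.3275] [[273.1, 154.0], [254.3, 179.7]]
1.35 [0.6564 0.0145 0.3299] [[268.5, 152.2], [249.4, 177.8]]
1.4 [0.6681 0.0161 0.3316] [[263.8, 150.6], [244.5, 176.1]]
1.45 [0.6798 0.0176 0.3327] [[259.2, 149.3], [239.6, 174.5]]
1.5 [0.6916 0.0192 0.3333] [[254.6, 148.1], [234.8, 173.2]]
1.53 [0.6987 0.0201 0.3333] [[251.9, 147.5], [231.9, 172.6]]
[[201 200 200 202 200 205 204 203 202 203 204 144  83 113 135]
 [199 200 200 202 204 202 204 206 207 204 126  79  55  99 119]
 [201 204 202 202 204 205 204 205 204 119  76  60  60 111 131]
 [203 203 203 205 202 203 206 203 101  71 102 111  57 122 134]
 [203 200 201 202 205 205 187  91  67 104 211 113  61 161 129]
 [200 204 205 205 208 177  87  67 110  92  56  66  85  62  34]
 [205 205 205 210 157  84  64  64  57  59  61  64  61  33  32]
 [200 206 208 126  82  62  64  54  58  61  63  57  33  31  31]
 [208 205 119  81  60  63  57  59  62  66  57  36  32  32  32]
 [212 206  65  58  64  56  57  62  64  54  33  32  32  32  33]
 [207 204  65  55  56  57  63  65  53  33  31  31  32  33  34]
 [202 134  57  56  57  63  65  45  31  31  33  31  35  33  33]
 [151 123  57  59  87  67  44  32  31  31  32  33  34  33  34]
 [126  94  94  80  58  41  31  31  32  33  33  33  33  34  36]
 [ 52  57  64  69  45  31  31  34  34  33  33  32  35  35  34]
 [ 59  66  65  43  31  32  33  33  34  31  33  34  35  33  33]]
```

Request:
jog_arm(
  moves=[-0.4,-0.02,0.02,0.06,0.05,-0.4,-0.02,0.04,0.12,0.1,-0.4,0.0,0.06,0.15,0.15,-0.4,0.03,0.06,0.155,0.21,-0.4,0.06,0.061,0.155,0.27,-0.4,0.07,0.061,0.155,0.33,-0.4,0.07,0.061,0.155,0.39,-0.4,0.07,0.061,0.155,0.45],
  newtons=20,
)

```text
time_s: 26.82
tool_pos: [0.6663, 0.0037, 0.4039]
eef_rot: [2.191, -2.246, -0.004]
wrist_force: [-0.8, 0.1, -0.8]
finger_gap: 0.702
finger_force: 0.0
```

Request:
jog_arm(
  moves=[-0.4,0.0,0.01,0,0.05,-0.4,0.0,0.01,0,0.05,-0.4,0,0.01,0,0.05],
)

```text
time_s: 27.2
tool_pos: [0.6663, 0.0137, 0.4056]
eef_rot: [2.353, -2.079, -0.002]
wrist_force: [0.3, -0.0, 0.2]
finger_gap: 0.701
finger_force: 0.0
```

Now I lower over the bar to z 0.318 and pinch it.

Request:
jog_arm(
  moves=[-0.4,0.001,0.002,-0.03,0,-0.4,0.001,0.002,-0.06,0,-0.4,0.001,0.002,-0.08,0,-0.4,0.001,0.002,-0.0875,0,-0.4,0.001,0.002,-0.0875,0,1,0.001,0.002,-0.0875,0,1,0.001,0.002,-0.0875,0,1,0.001,0.002,-0.0875,0],
  newtons=20,
)

```text
time_s: 28.2
tool_pos: [0.6679, 0.0161, 0.3199]
eef_rot: [-2.357, 2.075, -0.002]
wrist_force: [0.2, 1.5, 1.7]
finger_gap: 0.104
finger_force: 19.8
```

Request:
jog_arm(
  moves=[1,-0.0116,-0.0015,-0.0017,0,1,-0.0232,-0.0031,-0.004,0,1,-0.0346,-0.0046,-0.0071,0,1,-0.0459,-0.0061,-0.0104,0,1,-0.0571,-0.0076,-0.0145,0,1,-0.068,-0.009,-0.019,0,1,-0.0786,-0.0105,-0.0241,0,1,-0.089,-0.0118,-0.0297,0],
)

```text
time_s: 29.2
tool_pos: [0.5775, 0.004, 0.2891]
eef_rot: [2.357, -2.076, -0.0]
wrist_force: [1.7, -2.5, 0.9]
finger_gap: 0.107
finger_force: 20.0
```

Request:
jog_arm(
  moves=[1,-0.01,-0.0013,-0.0063,0,1,-0.0198,-0.0026,-0.0129,0,1,-0.0292,-0.0039,-0.0201,0,1,-0.0384,-0.0051,-0.0277,0,1,-0.047,-0.0063,-0.0358,0,1,-0.0553,-0.0074,-0.0443,0,1,-0.0631,-0.0084,-0.0532,0,1,-0.0705,-0.0094,-0.0625,0],
)

```text
time_s: 30.2
tool_pos: [0.5072, -0.0052, 0.2263]
eef_rot: [2.358, -2.076, -0.0]
wrist_force: [2.1, -2.1, 0.4]
finger_gap: 0.104
finger_force: 19.7
```

Request:
jog_arm(
  moves=[1,-0.0068,-0.0009,-0.0097,0,1,-0.0134,-0.0018,-0.0197,0,1,-0.0192,-0.0026,-0.03,0,1,-0.0247,-0.0033,-0.0406,0,1,-0.0295,-0.0039,-0.0515,0,1,-0.0339,-0.0045,-0.0625,0,1,-0.0378,-0.005,-0.0738,0,1,-0.0409,-0.0055,-0.0852,0],
)

```text
time_s: 31.2
tool_pos: [0.467, -0.0106, 0.1411]
eef_rot: [-2.357, 2.076, -0.0]
wrist_force: [3.7, -0.1, -0.6]
finger_gap: 0.112
finger_force: 19.6
```

Request:
jog_arm(
  moves=[1,-0.002,-0.0003,-0.008,0,1,-0.0035,-0.0005,-0.016,0,1,-0.0047,-0.0006,-0.0235,0,1,-0.0058,-0.0008,-0.031,0,1,-0.0064,-0.0008,-0.036,0,1,-0.0068,-0.0009,-0.041,0,1,-0.007,-0.0009,-0.0445,0,1,-0.007,-0.0009,-0.0445,0],
)

```text
time_s: 32.2
tool_pos: [0.4606, -0.0114, 0.0977]
eef_rot: [-2.358, 2.075, -0.001]
wrist_force: [4.1, -0.9, 3.1]
finger_gap: 0.102
finger_force: 20.0
```

Request:
jog_arm(
  moves=[1,0,0,-0.0015,0,1,0,0,-0.003,0,1,0,0,-0.0045,0,1,0,0,-0.0045,0],
)

```text
time_s: 32.7
tool_pos: [0.4607, -0.0117, 0.0949]
eef_rot: [-2.358, 2.074, -0.003]
wrist_force: [-4.4, -0.7, 26.0]
finger_gap: 0.104
finger_force: 22.9
```

Firm seat felt at the predicted height (0.095). I relieve the force, release and withdraw upward.

Request:
jog_arm(
  moves=[1,0,0,0.002,0,0.3,0,0,0.002,0,0.3,0,0,0.002,0,0.3,0,0,0.002,0,0.3,0,0,0.03,0,0.3,0,0,0.08,0,0.3,0,0,0.14,0,0.3,-0.03,0.06,0.18,0],
)

```text
time_s: 33.7
tool_pos: [0.4371, 0.0355, 0.2675]
eef_rot: [-2.351, 2.081, -0.002]
wrist_force: [0.1, 1.8, -0.3]
finger_gap: 0.352
finger_force: 0.0
```

```bash
python3 - <<'E'
from h import *
a=snapshot("scene");b=snapshot("side")
print(state()["tool_pos"],state()["wrist_force"])
for s,n in((a,"a.png"),(b,"b.png")):
    o=cv2.imread("pics/"+n)[:,:,::-1];d=cv2.absdiff(o,s["pixels"]).max(2)>45
    k,_,st,ce=cv2.connectedComponentsWithStats(d.astype(np.uint8))
    print(n,[(st[i,:5].tolist()) for i in range(1,k) if st[i,4]>12])
    for l in("lid_handle","tall_jar","calipers","tape_roll"):print(l,[(np.round(q["bbox"]).tolist(),round(q["score"],2)) for q in boxes_of(s,l)][:3])
E
```

```text
[0.43626678 0.0392249  0.26864545] [ 0.32954128 -0.44801298 -0.60885184]
a.png [[3, 0, 14, 6, 56], [22, 0, 155, 145, 7075], [169, 0, 6, 15, 50], [175, 0, 59, 52, 945], [273, 0, 7, 22, 80], [220, 5, 63, 51, 260], [0, 30, 19, 9, 119], [233, 58, 46, 10, 106], [232, 63, 52, 134, 4326], [0, 142, 74, 152, 5098], [266, 198, 25, 29, 446], [188, 203, 41, 13, 352], [172, 218, 106, 56, 2367], [94, 271, 20, 4, 28], [133, 287, 7, 9, 20], [130, 304, 9, 9, 28], [114, 307, 15, 34, 80], [103, 316, 15, 21, 80], [163, 318, 6, 9, 26], [49, 321, 5, 15, 32], [148, 327, 36, 25, 309], [383, 327, 31, 42, 1009], [0, 330, 29, 33, 250], [57, 330, 7, 6, 18], [47, 344, 9, 6, 19], [119, 350, 27, 25, 106], [0, 353, 13, 25, 167], [34, 355, 65, 78, 2058], [0, 372, 16, 11, 45], [155, 387, 10, 10, 32]]
lid_handle [([325.0, 225.0, 137.0, 94.0], 0.67), ([311.0, 341.0, 32.0, 54.0], 0.66)]
tall_jar [([452.0, 348.0, 33.0, 42.0], 0.87), ([430.0, 385.0, 38.0, 47.0], 0.77)]
calipers [([312.0, 337.0, 30.0, 61.0], 0.62)]
tape_roll [([353.0, 375.0, 52.0, 55.0], 0.82)]
b.png [[629, 6, 11, 6, 33], [348, 8, 13, 10, 39], [616, 11, 16
[... 442 characters left out ...]
30], [269, 262, 48, 25, 675], [568, 263, 5, 6, 20], [519, 269, 33, 38, 192], [502, 271, 9, 22, 48], [508, 278, 5, 18, 48], [481, 290, 23, 28, 386], [179, 300, 191, 180, 13486], [473, 319, 7, 5, 17], [446, 327, 16, 26, 237], [520, 347, 13, 5, 24], [430, 353, 72, 56, 1587], [492, 385, 15, 6, 53], [522, 394, 46, 43, 1390], [507, 397, 20, 28, 306], [329, 407, 19, 3, 43], [175, 444, 9, 14, 48], [169, 458, 8, 22, 80], [317, 475, 13, 5, 44]]
lid_handle [([287.0, 242.0, 124.0, 107.0], 0.96)]
tall_jar [([372.0, 182.0, 12.0, 6.0], 0.49), ([233.0, 382.0, 50.0, 64.0], 0.34)]
calipers [([398.0, 250.0, 46.0, 27.0], 0.83), ([287.0, 243.0, 125.0, 105.0], 0.51)]
tape_roll [([415.0, 220.0, 38.0, 31.0], 0.82)]
```

The lid matches its original outline, bystanders show no change apart from the arm and its shadow, and the jar is gone from the bench. I hand the job in.

```bash
python3 -c "
from plant import *;print(sign_off())"
```

```text
the job is handed in; nothing more can be done
None
```

The tall jar stands upright in the chest's wide bay with the stay unlocked and the lid lowered shut; I handed the job in at about 34 s, and the closing pictures showed nothing else moved.

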